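# Set the drink stirrer and hold the pepper mill ready over the glass

### The arm

A 6-joint arm with a two-finger parallel gripper is mounted at the origin on a cart in front of the work surface, level with it; the furniture and walls round the work are solid. World frame = base frame: x ahead of the robot, y to its left, z up, the work surface at z = 0. Lengths are in m, angles in rad, forces in N, time in s.
With the tool pointing down it reaches from about 0.35 to 0.775 m from the base axis. Payload 7.3 kg.
Tool frame: the origin (TCP) lies midway between the tips of the shut fingers; the grasp point (between the pads) lies grasp_offset behind it (grasp_offset is the distance from the TCP to the grasp point, in m); z points along the fingers, y is the line along which they close (so a half turn about z gives the same grasp; the last joint's range is limited). The gripper opens to 92 mm and grips with 3 to 60 N. Pads are 19 mm wide; open, the fingers measure 130 mm over their backs; the gripper's body (75 mm by 190 mm) begins 47 mm behind the grasp point.
Start: joints at [-0.146, 0.342, 1.524, -0, 1.275, -0.146], TCP at [0.525, 0, 0.227] pointing down, gripper open.
Joint ranges: [-2.53, 2.53], [-0.77, 2.02], [0.04, 2.7], [-1, 4.14], [0.28, 2.66], [-3.11, 3.11]. Speed limits (rad/s): [2.57, 2.57, 3.14, 3.14, 3.14, 3.14].

### API

Orientations are given as [roll, pitch, yaw] about the fixed x, y, z axes, in that order (R = Rz(yaw) Ry(pitch) Rx(roll)).
In Python, from cell import * gives the robot as it stands.
- The arm moves only by the tool step_arm, never from a script. Its argument "plan" is a list of rows, each a list of 5 numbers: the closure, from -1 (fully open) to 1 (shut), then the shift along the tool's x, y, z in m, then the turn about the tool's z in rad. In form: [[hand, x, y, z, twist], ...]. A call has 1 to 20 rows; each row is the pose to reach, as a shift and turn from the pose commanded when the call began, along the tool's axes at that moment; what a row does not reach only later rows make up. A row lasts 1/8 s, in which the tool goes at most 62.5 mm and 10.7 degrees, less where a joint would pass 70% of its speed; a pose out of reach is approached as far as the arm can. A call with a gripper value outside its range is refused whole. The fingers move at their own pace and stop on an object; "grip_force" is the grip in N (left out, the last holds). Time passes only in rows, so rows that repeat a pose let the fingers close. It gives the time, the measured TCP pose, the force, the opening and the grip force at its end, in the units of the state.
- observe(): the state, without advancing time (a new reading comes with each control period).
- read_camera(name): name is "scene" or "side" or "wrist"; returns a dict with "img" (480x640x3 uint8, red, green, blue), "range_z" (480x640 float32, m along the optical axis (not along the pixel's ray), 0 where there is no reading), "fx", "fy", "cx", "cy" (pixels), "R" (3x3) and "t" (3): a world point X has camera coordinates R X + t; the wrist camera has in their place "T_tool_cam" (4x4, takes a point from camera to tool coordinates, whose origin is the TCP and whose axes are the flange's). Camera axes: x right, y down, z forward; pixel columns grow to the right and rows downward; lengths in m; the calibration is good to about 2 mm. A picture is of the moment at which its call begins: read the wrist's pose just before it.
- hand_in(): hands the job in; it is judged then, once.
The state is a dict: "time": time; "qpos": joint angles; "qvel": joint speeds; "joint_efforts": joint torques, N m; "tool_pos": TCP position; "tool_rot": TCP orientation; "contact_force": force on the tool from outside, world axes, zero at the start; "torque": the same for the moment, N m; "opening": finger opening in m; "grip_force": force on a finger pad.
Only numpy, scipy, OpenCV 4.12 (cv2) and the standard library are available. Lean on these libraries where they do the work, as an engineer would, in place of code of your own. Each camera call takes 0.05 s, during which the arm holds its last target. There are 200 camera calls.

### The job

Get ready to season a drink: first turn the speed dial of the drink stirrer to 5, the longest mark at the middle of its scale. Then pick up the wooden pepper mill, carry it over the row of glasses and finish holding it in the gripper, still and upright, centred about 1 cm above the rim of the tumbler that stands on the stirrer, never touching the tumbler with it. Do not let go of the mill at the end, and leave the tumbler and the glasses of the row standing where they are.

Things in the scene. Friction and masses are not known exactly. Their poses are not given: they have to be found in the camera images.
- stirrer: Low magnetic drink stirrer, fixed to the bar: a black slab 124 mm (its x) by 210 mm (its y), top at 19 mm, with a round steel plate 94 mm across (top at 22 mm, centre at x 0, y +47 mm) and, at its other end, a steel control pod 92 by 84 mm centred at x 0, y -62 mm, whose top is at 62 mm. Origin: centre of the underside; x points away from the robot and y to the left at yaw 0, z up.
- speed_dial (a joint): Dial on top of the pod, turning about the vertical through (0, -62 mm) of the stirrer. Value in rad, from 0 to 3.0, growing clockwise seen from above; it stays where it is left (light friction, about 0.04 N m). Eleven marks 0 to 10 on the pod, 0.3 rad apart: mark 5 (the longest, at 1.5 rad) lies towards the stirrer's +x (far from the robot), mark 0 (0 rad) towards its +y (left, the plate side), mark 10 towards its -y. At the start it stands between 0.1 and 0.6 rad.
- dial_grip (a point): Point on the dial's axis where it is gripped, 88 mm above the bar (26 mm above the pod's top). The dial is a flat disc 42 mm across and 5 mm high carrying an upright grip bar 12 mm thick, 42 mm long, from 67 mm to 95 mm above the bar. The point turns with the dial: the bar lies along its y axis and the white pointer line is on its +y end; z up.
- glass: Clear plain tumbler, 64 mm across, 84 mm high, 190 g, open at the top, standing loose near the middle of the stirrer's plate. Origin: centre of its underside; z up.
- rim (a point): Centre of the tumbler's mouth, at the height of its rim, 84 mm above its underside (106 mm above the bar); z up.
- pepper_mill: Turned wooden pepper mill, loose on the bar left of the row of glasses: 112 mm high, round, 52 mm across at the base, a narrow waist, upper bulge 45 to 47 mm across at 70 to 78 mm height, small head; 160 g. It grips like a solid without the waist, tapering slightly up to the bulge: take it from above with mid-pad 60 to 65 mm above its underside. Origin: centre of the underside; z up its axis.
- beer_glass_a: Tall straight beer glass, 60 mm across, 160 mm high, one of the four glasses in a row that runs away from the robot between the mill and the stirrer, any order, gaps too narrow for the mill. Origin: centre of its underside.
- beer_glass_b: The other beer glass of the row, same shape and size. Origin: centre of its underside.
- wine_glass: Stemmed wine glass of the row, 62 mm across, 165 mm high. Origin: centre of its underside.
- goblet: Short stemmed goblet of the row, 53 mm across, 114 mm high. Origin: centre of its underside.
There are look-alikes about, which are no part of the job. What is shaped like the pepper_mill but blue, green or yellow is not meant.

How it is judged:
By the outcome, as a careful person would: the job done as asked, in the order asked, and still so for the second after the job is handed in, while the arm keeps its last pose, push and grip.
It also fails if it takes over 66 s, if anything falls off the work surface, if the arm or the gripper's body presses on something with over 40 N, if the wrist force passes 120 N, or if a joint passes its speed limit or range.

## Working session

There is one attempt and no reset: what is moved stays moved. The work goes in short steps, Python scripts to look and compute and a tool call to move; the robot and the scene stay as the last step left them, time stands still between calls to the robot, and variables do not carry over. Pictures are saved under pics/ and viewed, at most 10 in all, crops included, and the job is handed in when it is done.

Besides the shell and the picture viewer there is one more tool, called after "Call:" as name([rows], argument=value, ...), one row to a line, values as JSON. step_arm: Moves the arm, as the interface text tells. Its arguments: {"type":"object","properties":{"plan":{"type":"array","items":{"type":"array","items":{"type":"number"}}},"grip_force":{"type":"number"}},"required":["plan"]}

```bash
mkdir -p pics; cat > h.py <<'E'
from cell import *
import numpy as np, cv2
from scipy.spatial.transform import Rotation as Ro
def look(n):
    s=observe(); c=read_camera(n)
    if 'R' in c: Rw=c['R'].T; o=-Rw@c['t']
    else:
        T=np.eye(4); T[:3,:3]=Ro.from_euler('xyz',s['tool_rot']).as_matrix(); T[:3,3]=s['tool_pos']
        T=T@c['T_tool_cam']; Rw=T[:3,:3]; o=T[:3,3]
    np.savez('/tmp/'+n+'.npz',Rw=Rw,o=o,d=c['range_z'],img=c['img'],k=[c['fx'],c['fy'],c['cx'],c['cy']])
    return c
def save(f,img): cv2.imwrite('pics/'+f,img[...,::-1])
def P(n,u,v,z=None):
    a=np.load('/tmp/'+n+'.npz'); fx,fy,cx,cy=a['k']
    r=a['Rw']@np.array([(u-cx)/fx,(v-cy)/fy,1]); 
    return a['o']+r*(a['d'][int(v),int(u)] if z is None else (z-a['o'][2])/r[2])
def cloud(n):
    a=np.load('/tmp/'+n+'.npz'); fx,fy,cx,cy=a['k']; v,u=np.mgrid[:480,:640]
    r=np.stack([(u-cx)/fx,(v-cy)/fy,np.ones(u.shape)],-1)*a['d'][...,None]
    return r@a['Rw'].T+a['o'],a['d']>0,a['img']
E
python3 - <<'E'
from h import *
print(observe())
for n in('scene','side'):
    save(n+'0.png',look(n)['img']); print(n,np.load('/tmp/'+n+'.npz')['o'])
E
```

```text
{'time': 0.0, 'qpos': array([-1.45994987e-01,  3.42727232e-01,  1.52500355e+00,  2.25907683e-06,
        1.27537388e+00, -1.45978477e-01]), 'qvel': array([-0.00102908, -0.00047447,  0.00190265, -0.00182502,  0.0001186 ,
       -0.00094128]), 'joint_efforts': array([ 7.61924657e-04, -4.31245601e+01, -2.44219762e+01,  7.17750052e-02,
        5.59406646e-02, -1.04314388e-04]), 'tool_pos': array([5.24606653e-01, 8.34236549e-05, 2.26047312e-01]), 'tool_rot': array([-3.14009704e+00, -2.22074230e-04,  1.57077899e+00]), 'contact_force': array([ 0.30302713,  0.77137526, -0.49865939]), 'torque': array([ 0.02916264,  0.00074335, -0.00917674]), 'grip_force': 0.0, 'opening': 0.0917469126042291}
scene [-0.23507011  0.7565726   0.6449189 ]
side [ 0.12769294 -0.36864451  0.63209954]
```

View pics/scene0.png

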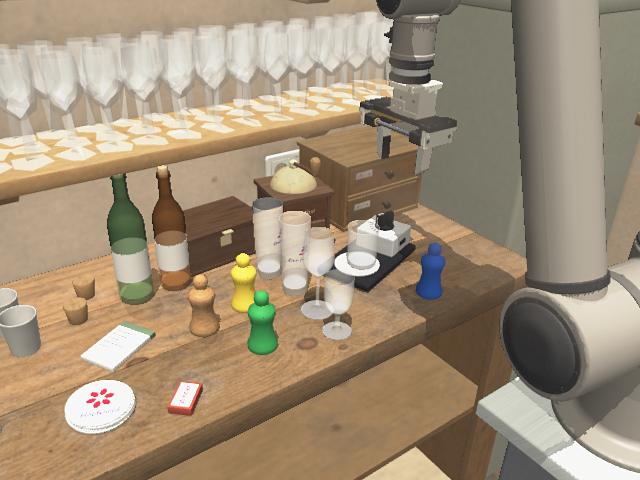

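View pics/side0.png

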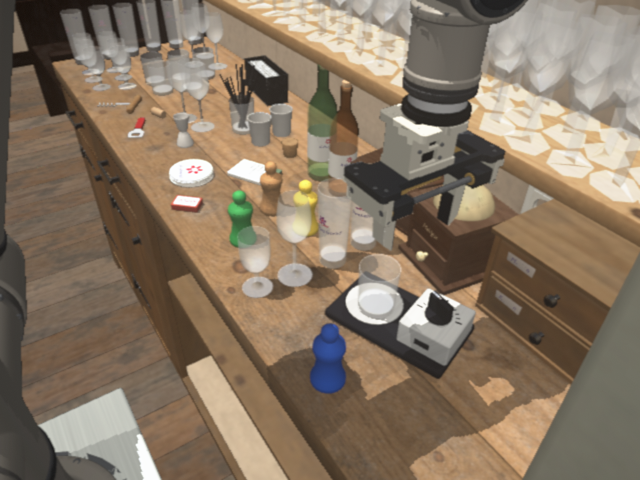

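The wooden mill is at about (203,305) in the scene view and (271,188) in the side view. The stirrer's pod is at (437,325) in the side view, and the row of glasses runs between them.

```bash
python3 - <<'E'
from h import *
np.set_printoptions(precision=4,suppress=True)
for n,boxes in (('side',dict(pod=(395,285,475,365),dial=(420,285,460,325),glass=(355,255,402,320),mill=(258,160,284,216),goblet=(236,225,274,298),wine=(272,190,316,286),beer1=(315,190,352,264),beer2=(348,190,380,250))),('scene',dict(mill=(186,272,220,338),glass=(345,218,380,272),beer1=(280,210,311,296),beer2=(252,196,284,280),wine=(302,226,336,320),goblet=(322,270,356,340)))):
    X,ok,img=cloud(n)
    for k,(a,b,c,d) in boxes.items():
        q=X[b:d,a:c][ok[b:d,a:c]]; col=img[b:d,a:c][ok[b:d,a:c]].astype(int)
        q2=q[q[:,2]>.03]
        print(n,k,len(q2),'med',np.median(q2,0),'lo',np.percentile(q2,3,axis=0),'hi',np.percentile(q2,97,axis=0))
X,ok,img=cloud('side')
m=ok&(abs(X[...,2]-.062)<.004)&(np.arange(640)[None]>390)&(np.arange(640)[None]<480)&(np.arange(480)[:,None]>280)&(np.arange(480)[:,None]<365)
print(cv2.minAreaRect(X[m][:,:2].astype(np.float32)*1000), m.sum(), X[m].mean(0))
# row points: z>0.09
for n in('side','scene'):
    X,ok,img=cloud(n)
    m=ok&(X[...,2]>.08)&(X[...,2]<.18)&(abs(X[...,1])<.5)&(X[...,0]>.25)&(X[...,0]<.75)
    H,xe,ye=np.histogram2d(X[m][:,0],X[m][:,1],bins=[np.arange(.3,.8,.02),np.arange(-.3,.5,.02)])
    print(n);print('\n'.join('%.2f '%xe[i]+' '.join('%3d'%min(v,999) if v else '  .' for v in H[i]) for i in range(len(H))))
save('crop1.png',cv2.resize(cloud('side')[2][215:375,225:485],None,fx=3,fy=3,interpolation=cv2.INTER_CUBIC))
E
```

```text
side pod 3520 med [ 0.5642 -0.034   0.0629] lo [ 0.5271 -0.0714  0.0335] hi [0.6227 0.0169 0.0955]
side dial 1191 med [ 0.5754 -0.0215  0.0681] lo [ 0.5552 -0.0435  0.0618] hi [0.6184 0.0225 0.097 ]
side glass 2271 med [0.5336 0.0656 0.0788] lo [0.5082 0.0417 0.0345] hi [0.5697 0.1034 0.1065]
side mill 845 med [0.5357 0.4136 0.0812] lo [0.4542 0.2225 0.0333] hi [0.5584 0.4328 0.1628]
side goblet 1395 med [0.4072 0.2246 0.0931] lo [0.3834 0.2095 0.0429] hi [0.4353 0.3507 0.1152]
side wine 1919 med [0.4785 0.2188 0.1356] lo [0.4524 0.1995 0.0396] hi [0.5759 0.4094 0.1646]
side beer1 2130 med [0.5453 0.2049 0.107 ] lo [0.53   0.1947 0.0353] hi [0.5853 0.2517 0.1612]
side beer2 1530 med [0.4623 0.0245 0.2483] lo [ 0.4303 -0.0265  0.0353] hi [0.6321 0.2412 0.3324]
scene mill 960 med [0.5332 0.4322 0.0755] lo [0.5235 0.4104 0.0325] hi [0.5512 0.4473 0.1094]
scene glass 1437 med [0.5263 0.0813 0.0786] lo [ 0.5065 -0.0031  0.0332] hi [0.5797 0.1036 0.1046]
scene beer1 2187 med [0.5401 0.2394 0.1204] lo [0.4729 0.1951 0.036 ] hi [0.6128 0.2539 0.1587]
scene beer2 2242 med [0.6174 0.2475 0.110
[... 7418 characters left out ...]
   .   .   .   1   2   .   .   .   . 282 414 532  11 355
0.70   .  19   1  18  37  34  34  30   7  21  35  35  41  46 210  19   .  30  47  78 110 147  72  27   .   .  24  36  35  71  48  49  61  50  15   . 212   6   5
0.72   .   .   .  12  26  19  19   3   5  23  24  28  29  27 201  16   2  19   1  32  67  82 113  33   .   6  40  46  43  47  46  47  45  20   .   .   2   .   .
0.74   .   .   .   9  11  16   1   .   9  12  11  12  10  14  71   7   1   5   .   1  21  21  50  20   .  12  23  20  20  19  22  23  26   4   .   .   .   .   .
0.76   .   .   .   .   .   .   .   .   .   .   .   .   .   .   .   .   .   .   .   .   .   .   .   .   .   .   .   .   .   .   .   .   .   .   .   .   .   .   .
```

View pics/crop1.png

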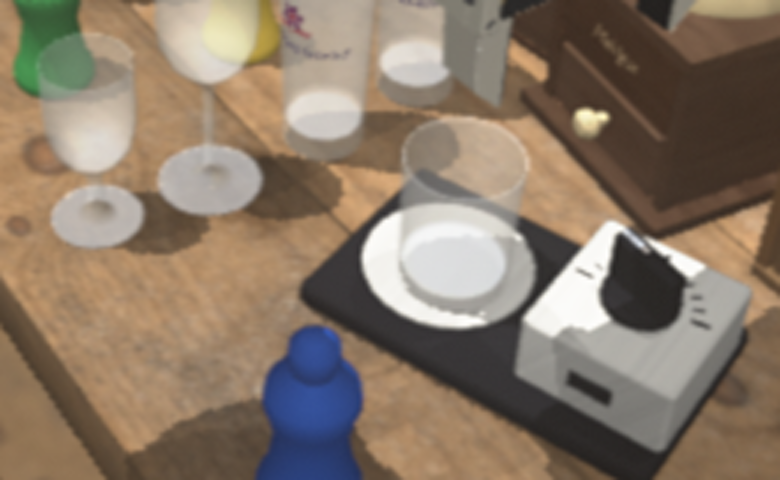

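The crop shows the dial's bar on the pod at about (645,265), with its white pointer at (632,240). Next I'll measure it, the clearance behind it, and the round objects.

```bash
python3 - <<'E'
from h import *
from scipy.optimize import least_squares
np.set_printoptions(precision=4,suppress=True)
A=[cloud(n) for n in('side','scene')]
def pts(c,r,z0,z1,i):
    X,ok,im=A[i]; m=ok&(np.hypot(X[...,0]-c[0],X[...,1]-c[1])<r)&(X[...,2]>z0)&(X[...,2]<z1); return X[m],im[m]
def circ(p,r=None):
    if r: f=lambda q:np.hypot(p[:,0]-q[0],p[:,1]-q[1])-r; x0=[*p.mean(0)[:2]]
    else: f=lambda q:np.hypot(p[:,0]-q[0],p[:,1]-q[1])-q[2]; x0=[*p.mean(0)[:2],.03]
    s=least_squares(f,x0,loss='soft_l1',f_scale=.002); return s.x
for i in(0,1):
    print('tumbler',circ(pts((.54,.07),.05,.06,.1,i)[0]),circ(pts((.54,.07),.05,.06,.1,i)[0],.032))
    for z in(.07,.09,): 
        p=pts((.535,.43),.05,z-.004,z+.008,i)[0]; print('mill',len(p),circ(p,.023 if z<.08 else .016))
    p=pts((.535,.43),.05,.008,.02,i)[0]; print('millbase',len(p),circ(p,.026) if len(p)>5 else '')
    for nm,c in dict(gob=(.405,.238),wine=(.47,.23),b1=(.55,.225),b2=(.62,.24)).items():
        p=pts(c,.04,.07,.11 if nm=='gob' else .15,i)[0]; print(nm,len(p),circ(p))
    p,im=pts((.57,-.035),.04,.070,.1,i); print('bar',cv2.minAreaRect(p[:,:2].astype(np.float32)*1000)); 
    w=p[im.min(1)>140]; print('white',len(w),w.mean(0) if len(w) else '')
    p,_=pts((.57,-.03),.07,.0595,.0655,i); print('pod',cv2.minAreaRect(p[:,:2].astype(np.float32)*1000))
    X,ok,_=A[i]
    for zb in np.arange(.06,.3,.03):
        m=ok&(X[...,2]>zb)&(X[...,2]<zb+.03)&(X[...,1]>-.15)&(X[...,1]<.06)&(X[...,0]>.61); 
        if i==1: print('back z%.2f'%zb,np.percentile(X[m][:,0],[1,5,50]) if m.sum()>10 else '')
E
```

```text
tumbler [0.5392 0.0728 0.0308] [0.5393 0.0729]
mill 113 [0.5462 0.4283]
mill 76 [0.532  0.4088]
millbase 102 [0.5482 0.4285]
gob 960 [0.4085 0.2352 0.0253]
wine 1084 [0.4795 0.2278 0.0276]
b1 1472 [0.5599 0.2251 0.0282]
b2 361 [0.5789 0.1898 0.051 ]
bar ((575.3729248046875, -22.334449768066406), (22.415584564208984, 42.98374938964844), 2.4891464710235596)
white 41 [ 0.5799 -0.0098  0.0929]
pod ((580.0913696289062, -22.130477905273438), (94.15704345703125, 83.94818878173828), 19.002412796020508)
tumbler [0.5387 0.0718 0.031 ] [0.539  0.0716]
mill 170 [0.5463 0.4261]
mill 87 [0.5504 0.4243]
millbase 215 [0.5483 0.4253]
gob 894 [0.4079 0.2342 0.0254]
wine 1073 [0.4786 0.2259 0.0275]
b1 1075 [0.5594 0.2237 0.0282]
b2 968 [0.6384 0.2337 0.0288]
bar ((578.6808471679688, -23.095617294311523), (46.02965545654297, 17.57663917541504), 89.7325668334961)
white 7 [ 0.5798 -0.0091  0.0933]
pod ((575.725341796875, -21.804325103759766), (91.25022888183594, 85.90159606933594), 22.031930923461914)
back z0.06 [0.6206 0.6753 0.6972]
back z0.09 [0.6752 0.6819 0.6985]
back z0.12 [0.6707 0.6851 0.7162]
back z0.15 [0.6879 0.6902 0.7861]
back z0.18 
back z0.21 [0.7614 0.7637 0.7766]
back z0.24 [0.6951 0.6961 0.6994]
back z0.27 [0.6967 0.6986 0.7702]
```

Call:
step_arm([
  [-1,-0.035,0,0,0],
  [-1,-0.035,0,0,0],
  [-1,-0.035,0,0,0],
])

```text
time: 0.48
tool_pos: [0.5248, -0.0347, 0.2265]
tool_rot: [-3.141, -0.001, 1.57]
contact_force: [-0.7, -0.3, -0.0]
opening: 0.092
grip_force: 0.0
```

```bash
python3 - <<'E'
from h import *
s=observe(); print(s['tool_pos'],s['tool_rot'])
save('w1.png',look('wrist')['img']); a=np.load('/tmp/wrist.npz'); print(a['o'],a['k'])
E
python3 -c "import cell;print([x for x in dir(cell) if x[0]!='_'], getattr(cell,'grasp_offset',None))"
```

```text
[ 0.52480494 -0.03469367  0.22645873] [-3.14098966e+00 -5.63196407e-04  1.57025747e+00]
[0.52341603 0.03506563 0.38530292] [340.61240649 340.61240649 316.67276206 236.09693781]
['IKError', 'grasp_offset', 'hand_in', 'observe', 'read_camera'] 0.0188
```

View pics/w1.png

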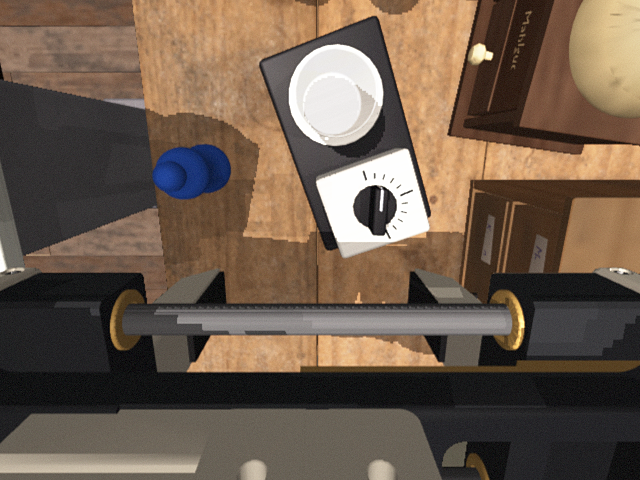

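The wrist view shows the dial centred near (378,208), with its pointer almost along world +y. The drawer's front edge is at about column 465, close to where the gripper's body will be, so I'll check that clearance.

```bash
python3 - <<'E'
from h import *
np.set_printoptions(precision=4,suppress=True)
for n in('wrist','side'):
    X,ok,im=cloud(n)
    for y in np.arange(-.14,.12,.02):
        o=[]
        for z in(.10,.13,.16):
            m=ok&(abs(X[...,2]-z)<.015)&(abs(X[...,1]-y-.01)<.01)&(X[...,0]>.625); o.append(np.percentile(X[m][:,0],2) if m.sum()>5 else np.nan)
        m=ok&(abs(X[...,1]-y-.01)<.01)&(X[...,0]>.62)&(X[...,0]<.72)&(X[...,2]<.2); print(n,'y%.2f'%y,np.array(o),'top',X[m][:,2].max() if m.any() else '')
X,ok,im=cloud('wrist')
m=ok&(np.hypot(X[...,0]-.578,X[...,1]+.022)<.04)
p=X[m&(X[...,2]>.085)]; print('bar',len(p),p.mean(0),cv2.minAreaRect(p[:,:2].astype(np.float32)*1000))
p=X[ok&(np.hypot(X[...,0]-.578,X[...,1]+.022)<.07)&(abs(X[...,2]-.0625)<.003)]; print('pod',cv2.minAreaRect(p[:,:2].astype(np.float32)*1000))
m=ok&(np.hypot(X[...,0]-.54,X[...,1]-.073)<.04)&(X[...,2]>.098)
print('rim',cv2.minEnclosingCircle(X[m][:,:2].astype(np.float32)*1000))
p=X[ok&(np.abs(X[...,2]-.019)<.003)&(im.max(-1)<70)&(np.hypot(X[...,0]-.56,X[...,1]-.03)<.125)]; print('slab',cv2.minAreaRect(p[:,:2].astype(np.float32)*1000))
save('w1c.png',cv2.resize(im[150:260,310:440],None,fx=5,fy=5,interpolation=cv2.INTER_CUBIC))
E
```

```text
wrist y-0.14 [nan nan nan] top 0.06931264962790601
wrist y-0.12 [nan nan nan] top 0.07088828629830035
wrist y-0.10 [nan nan nan] top 0.08583039442290563
wrist y-0.08 [0.6943 0.693     nan] top 0.13855091877834555
wrist y-0.06 [0.6941 0.6925 0.6873] top 0.17096339435113805
wrist y-0.04 [0.6942 0.693  0.6872] top 0.17121118796154533
wrist y-0.02 [0.6929 0.6927 0.6871] top 0.17128804976180445
wrist y0.00 [   nan    nan 0.6874] top 0.17071042104525655
wrist y0.02 [   nan 0.7243    nan] top 0.021369405777623807
wrist y0.04 [0.6736 0.6682 0.7302] top 0.13842314422529717
wrist y0.06 [0.6744 0.6698 0.7054] top 0.15952055998205647
wrist y0.08 [0.6769 0.6724 0.6975] top 0.16251242262889726
wrist y0.10 [0.6792 0.675  0.6965] top 0.16261109695405584
side y-0.14 [0.6954 0.6755 0.6894] top 0.1715045446890986
side y-0.12 [0.6955 0.676  0.6895] top 0.17150600927258924
side y-0.10 [0.6953 0.6956 0.6894] top 0.17122101070224482
side y-0.08 [0.6951 0.6939 0.6895] top 0.17107254863607807
side y-0.06 [0.6955 0.6943 0.6896] top 0.17157018484611158
side y-0.04 [0.6952 0.6948 0.6893] top 0.17202071367774718
side y-0.02 [0.6943 0.6943 0.6895] top 0.17135671648071932
side y0.00 [   nan    nan 0.6893] top 0.1705893215541226
side y0.02 [   nan 0.7229    nan] top 0.13131389148961825
side y0.04 [0.6763 0.6706 0.7351] top 0.1366557029150648
side y0.06 [0.676  0.6722 0.7096] top 0.1574066204793434
side y0.08 [0.6788 0.6735 0.7082] top 0.1622085843653111
side y0.10 [0.6816 0.677     nan] top 0.19634488124041144
bar 46157 [ 0.5713 -0.0151  0.3134] ((578.639892578125, -28.383312225341797), (72.26704406738281, 61.98299789428711), 11.05002212524414)
pod ((577.6204223632812, -21.859188079833984), (91.69125366210938, 83.27944946289062), 19.608022689819336)
rim ((537.4352416992188, 72.51337432861328), 32.22096633911133)
slab ((587.1973266601562, 47.59907531738281), (186.9232177734375, 207.2264862060547), 19.432981491088867)
```

View pics/w1c.png

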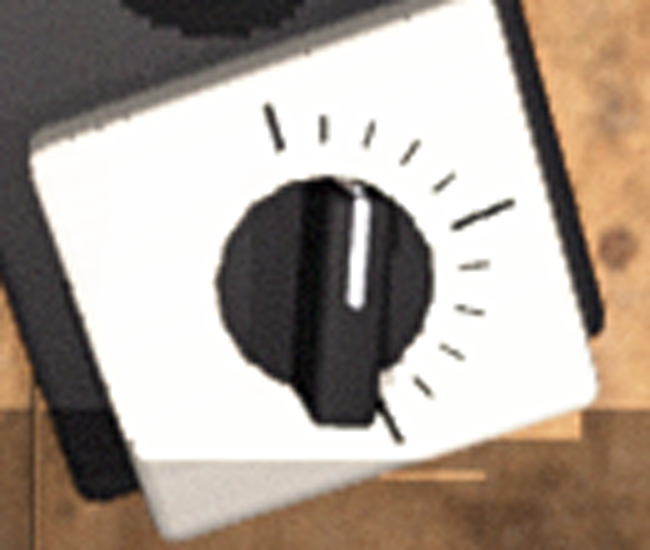

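Bar heading is about 86° in world, so the dial reads about 0.40. Mark 5 is at about 19.5°. The body clears the drawers by at least 7 mm, so I'll descend and grip.

Call:
step_arm([
  [-1,0.013,0.053,0,0.06],
  [-1,0.013,0.053,0.05,0.06],
  [-1,0.013,0.053,0.1,0.06],
  [-1,0.013,0.053,0.13,0.06],
  [-1,0.013,0.053,0.155,0.06],
  [-1,0.013,0.053,0.155,0.06],
  [1,0.013,0.053,0.155,0.06],
  [1,0.013,0.053,0.155,0.06],
  [1,0.013,0.053,0.155,0.06],
  [1,0.013,0.053,0.155,0.06],
  [1,0.013,0.053,0.155,0.06],
], grip_force=15)

```text
time: 1.9
tool_pos: [0.5781, -0.022, 0.0719]
tool_rot: [3.141, 0.0, 1.511]
contact_force: [-0.6, -0.4, 0.2]
opening: 0.0465
grip_force: 0.0
```

Call:
step_arm([
  [1,0,0,0,0],
  [1,0,0,0,0],
  [1,0,0,0,0],
  [1,0,0,0,0],
  [1,0,0,0,0],
  [1,0,0,0,0],
])

```text
time: 2.65
tool_pos: [0.5796, -0.0223, 0.0719]
tool_rot: [3.138, 0.0, 1.511]
contact_force: [4.9, -0.8, -2.4]
opening: 0.0121
grip_force: 15.0
```

Call:
step_arm([
  [1,0,0.002,0,0],
  [1,0,0.002,0,0.15],
  [1,0,0.002,0,0.3],
  [1,0,0.002,0,0.45],
  [1,0,0.002,0,0.6],
  [1,0,0.002,0,0.75],
  [1,0,0.002,0,0.9],
  [1,0,0.002,0,1.05],
  [1,0,0.002,0,1.17],
  [1,0,0.002,0,1.17],
  [1,0,0.002,0,1.17],
])

```text
time: 4.03
tool_pos: [0.5793, -0.022, 0.0718]
tool_rot: [-3.141, 0.001, 0.343]
contact_force: [-4.8, 0.4, 5.9]
opening: 0.0119
grip_force: 15.0
```

Call:
step_arm([
  [-0.2,0,0,0,0],
  [-0.2,0,0,0,0],
  [-0.2,0,0,0,0],
  [-0.2,0,0,0,0],
  [-0.2,0,0,-0.03,0],
  [-0.2,0,0,-0.09,0],
  [-0.2,0,0,-0.15,0],
  [-0.2,-0.03,0,-0.15,0],
  [-0.2,-0.06,0,-0.15,0],
  [-0.2,-0.06,0,-0.15,0],
])

```text
time: 5.28
tool_pos: [0.5223, -0.0425, 0.2222]
tool_rot: [3.141, -0.0, 0.34]
contact_force: [-0.2, 0.2, -0.9]
opening: 0.0552
grip_force: 0.0
```

```bash
python3 - <<'E'
from h import *
np.set_printoptions(precision=4,suppress=True)
c=look('wrist'); im=c['img']
a=np.load('/tmp/wrist.npz')
# project dial centre
def proj(p):
    q=a['Rw'].T@(np.array(p)-a['o']); return q[0]/q[2]*a['k'][0]+a['k'][2],q[1]/q[2]*a['k'][1]+a['k'][3]
u,v=map(int,proj((.579,-.022,.08))); print(u,v)
u0=max(u-75,0);v0=max(v-55,0)
save('w2c.png',cv2.resize(im[v0:v0+110,u0:u0+150],None,fx=5,fy=5,interpolation=cv2.INTER_CUBIC))
X,ok,_=cloud('wrist')
m=ok&(np.hypot(X[...,0]-.54,X[...,1]-.073)<.04)&(X[...,2]>.098)&(X[...,2]<.11); print('rim',cv2.minEnclosingCircle(X[m][:,:2].astype(np.float32)*1000))
p=X[ok&(np.hypot(X[...,0]-.578,X[...,1]+.022)<.04)&(abs(X[...,2]-.095)<.004)]; print('bar',cv2.minAreaRect(p[:,:2].astype(np.float32)*1000))
E
```

```text
316 153
rim ((537.0935668945312, 72.74388885498047), 32.55724334716797)
bar ((578.023193359375, -21.766572952270508), (41.56593322753906, 11.672667503356934), 19.71584129333496)
```

View pics/w2c.png

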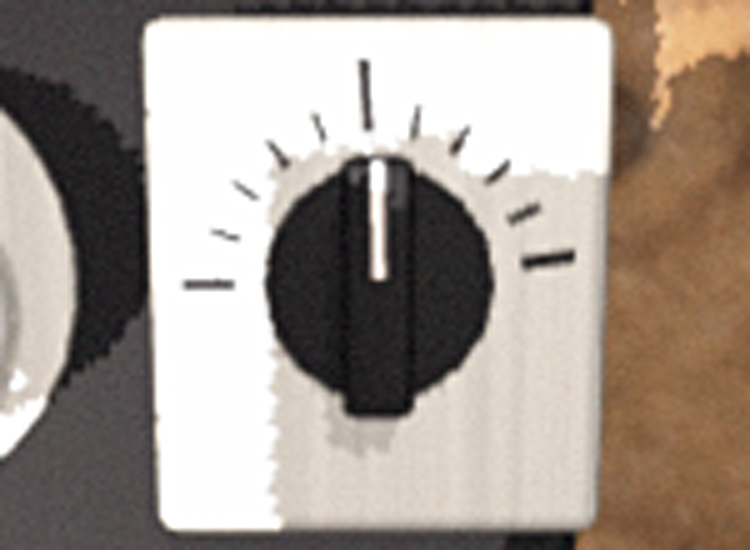

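The pointer stands at 1.57, square to the pod. Mark 5 (1.5 rad) lies about 4° counter-clockwise of it, at (367,95) in the crop, so I'll regrip and turn back 0.07 rad.

Call:
step_arm([
  [-0.3,0.06,-0.001,0,0],
  [-0.3,0.06,-0.001,0.06,0],
  [-0.3,0.06,-0.001,0.11,0],
  [-0.3,0.06,-0.001,0.15,0],
  [0,0.06,-0.001,0.15,0],
  [1,0.06,-0.001,0.15,0],
  [1,0.06,-0.001,0.15,0],
  [1,0.06,-0.001,0.15,0],
  [1,0.06,-0.001,0.15,0],
  [1,0.06,-0.001,0.15,0],
  [1,0.06,-0.001,0.15,0],
  [1,0.06,-0.001,0.15,0],
  [1,0.06,-0.001,0.15,0],
])

```text
time: 6.95
tool_pos: [0.5802, -0.0216, 0.0725]
tool_rot: [3.14, -0.001, 0.341]
contact_force: [-0.1, -3.4, 5.9]
opening: 0.0121
grip_force: 15.0
```

Call:
step_arm([
  [1,0,0,0,-0.035],
  [1,0,0,0,-0.07],
  [1,0,0,0,-0.07],
  [1,0,0,0,-0.07],
  [-0.2,0,0,0,-0.07],
  [-0.2,0,0,0,-0.07],
  [-0.2,0,0,0,-0.07],
  [-0.2,0,0,0,-0.07],
  [-0.2,0,0,-0.03,-0.07],
  [-0.2,0,0,-0.09,-0.07],
  [-0.2,0,0,-0.15,-0.07],
  [-0.2,-0.06,0,-0.18,-0.07],
  [-0.2,-0.06,0,-0.18,-0.07],
])

```text
time: 8.57
tool_pos: [0.5219, -0.0419, 0.2546]
tool_rot: [3.139, -0.003, 0.41]
contact_force: [-0.4, -0.2, -0.5]
opening: 0.0551
grip_force: 0.0
```

```bash
python3 - <<'E'
from h import *
np.set_printoptions(precision=4,suppress=True)
look('wrist'); X,ok,im=cloud('wrist')
p=X[ok&(np.hypot(X[...,0]-.578,X[...,1]+.022)<.04)&(abs(X[...,2]-.095)<.004)]; print('bar',cv2.minAreaRect(p[:,:2].astype(np.float32)*1000))
p=X[ok&(np.hypot(X[...,0]-.578,X[...,1]+.022)<.07)&(abs(X[...,2]-.0625)<.003)]; print('pod',cv2.minAreaRect(p[:,:2].astype(np.float32)*1000))
s=observe(); print(s['qpos'],s['tool_pos'])
E
```

```text
bar ((578.049072265625, -21.79046058654785), (41.813255310058594, 11.08115291595459), 23.450511932373047)
pod ((577.56005859375, -21.969688415527344), (91.72073364257812, 83.79072570800781), 19.426511764526367)
[-0.2259  0.3187  1.4828 -0.      1.3373  0.9351] [ 0.5223 -0.0417  0.2535]
```

The dial is now at 1.50. Next I'll check the space round the mill.

```bash
python3 - <<'E'
from h import *
look('scene'); look('side'); m=0
H=0
for n in('scene','side'):
    X,ok,im=cloud(n)
    k=ok&(X[...,2]>.08)&(X[...,2]<.4)
    h,xe,ye=np.histogram2d(X[k][:,0],X[k][:,1],bins=[np.arange(.36,.76,.02),np.arange(.28,.56,.02)],weights=None); H=H+h
    k=ok&(X[...,2]>.2)&(X[...,2]<.6)&(X[...,0]>.5)&(X[...,1]>.1)&(X[...,1]<.6); print(n,'high things xmin',np.percentile(X[k][:,0],[0,1,5]))
print('y from .28');print('\n'.join('%.2f '%xe[i]+' '.join('%3d'%min(v,999) if v else '  .' for v in H[i]) for i in range(len(H))))
E
```

```text
scene high things xmin [0.6315657  0.69682719 0.699305  ]
side high things xmin [0.69434413 0.69771209 0.69889211]
y from .28
0.36   .   .   .   .   .   .   .   .   .   .   .   .   .   .
0.38   .   .   .   .   .   .   .   .   .   .   .   .   .   .
0.40   .   .   .   .   .   .   .   .   .   .   .   .   .   .
0.42   .   .   .  88 259   7   .   .   .   .   .   .   .   .
0.44   .   .   . 192 176  19   .   .   .   .   .   .   .   .
0.46   .   .   .   9  11   .   .   .   .   .   .   .   .   .
0.48   .   .   .   .   .   .   .   .   .   .   .   .   .   .
0.50   .   .   .   .   .   .   .   .   .   .   .   .   .   .
0.52   .   .   .   .   .   .  90 282  13   .   .   .   .   .
0.54   .   7 172  27   .   . 124 129  17   .   .   .   .   .
0.56   .  47 185  78   .   .   6   6   .   .   .   .   .   .
0.58   .   2  15   1   .   .   .   .   .   .   .   .   .   .
0.60   .   .   .   .   .   .   .   .   .   .   .   .   .   .
0.62   .   .   .   .   .   .   .   .   .   .   .   .   .   .
0.64   .   .   .   .   .   .   .   .   .   .   .   .   .   .
0.66   .   .   .   .   .   7 136   6   .  78 544  54   .   .
0.68 159 178 163 158 173 957 999 730 212 999 999 909 182 173
0.70 528 247 388 554 514 740 899 565 324 736 657 467 380 380
0.72 580 240 327 741 307 321 667 308 194 637 310 188 288 774
```

Call:
step_arm([
  [-0.2,0.021,-0.042,0,-0.116],
  [-0.4,0.042,-0.084,0,-0.232],
  [-0.6,0.063,-0.126,0,-0.348],
  [-0.8,0.084,-0.168,0,-0.464],
  [-1,0.105,-0.21,0,-0.58],
  [-1,0.126,-0.252,0,-0.696],
  [-1,0.147,-0.294,0,-0.812],
  [-1,0.168,-0.336,0,-0.928],
  [-1,0.189,-0.378,0,-1.044],
  [-1,0.21,-0.42,0,-1.16],
  [-1,0.21,-0.42,0,-1.16],
  [-1,0.21,-0.42,0,-1.16],
])

```text
time: 10.22
tool_pos: [0.5478, 0.4278, 0.2497]
tool_rot: [-3.139, 0.002, 1.571]
contact_force: [0.1, -0.4, 0.1]
opening: 0.0914
grip_force: 0.0
```

```bash
python3 - <<'E'
from h import *
s=observe(); print(s['tool_pos'],s['tool_rot'],s['qpos'],s['time'])
save('w3.png',look('wrist')['img'])
X,ok,im=cloud('wrist')
for lo,hi,r in((.095,.115,None),(.066,.08,.023)):
    p=X[ok&(np.hypot(X[...,0]-.547,X[...,1]-.427)<.04)&(X[...,2]>lo)&(X[...,2]<hi)]
    print(len(p), cv2.minEnclosingCircle(p[:,:2].astype(np.float32)*1000) if len(p) else '')
    if len(p): print(p[p[:,2]>p[:,2].max()-.003].mean(0))
E
```

```text
[0.54775748 0.42778967 0.24971203] [-3.13943081e+00  1.81665046e-03  1.57061571e+00] [ 5.53077543e-01  6.66501436e-01  9.21373874e-01 -4.09709527e-04
  1.55651126e+00  5.53266546e-01] 10.225
588 ((544.0479125976562, 427.5064392089844), 12.382612228393555)
[0.54387955 0.42747838 0.11200012]
305 ((543.9987182617188, 427.540283203125), 23.344356536865234)
[0.54423378 0.43183554 0.07907671]
```

View pics/w3.png

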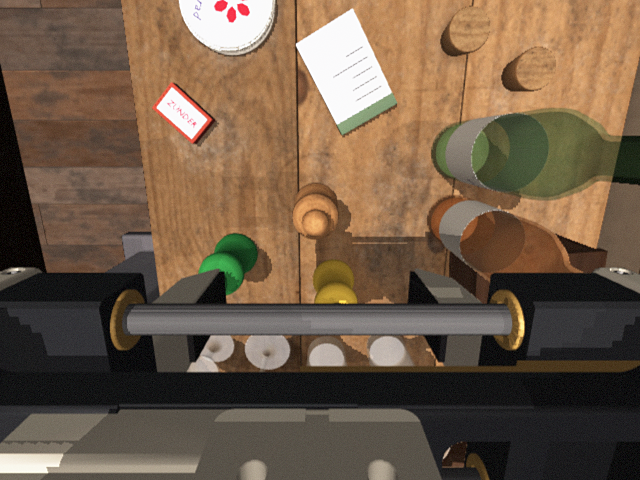

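The wooden mill stands at about (316,215), with yellow and green next to it and both clear of the jaws. Descending with the fingers closing along x.

Call:
step_arm([
  [-1,0,-0.003,0.05,0],
  [-1,0,-0.003,0.1,0],
  [-1,0,-0.003,0.15,0],
  [-1,0,-0.003,0.185,0],
  [-1,0,-0.003,0.205,0],
  [-1,0,-0.003,0.206,0],
  [-1,0,-0.003,0.206,0],
  [0.6,0,-0.003,0.206,0],
  [0.6,0,-0.003,0.206,0],
  [0.6,0,-0.003,0.206,0],
  [0.6,0,-0.003,0.206,0],
  [0.6,0,-0.003,0.206,0],
  [0.6,0,-0.003,0.206,0],
  [0.6,0,-0.003,0.206,0],
  [0.6,0,-0.003,0.206,0],
], grip_force=20)

```text
time: 12.15
tool_pos: [0.545, 0.4277, 0.0457]
tool_rot: [3.141, -0.0, 1.571]
contact_force: [0.6, -0.1, -0.5]
opening: 0.0469
grip_force: 20.0
```

Call:
step_arm([
  [0.6,0,0,-0.03,0],
  [0.6,0,0,-0.08,0],
  [0.6,0,0,-0.14,0],
  [0.6,0,0,-0.19,0],
  [0.6,0,0,-0.21,0],
  [0.6,0,0,-0.21,0],
])

```text
time: 12.9
tool_pos: [0.5453, 0.428, 0.2574]
tool_rot: [3.139, -0.002, 1.571]
contact_force: [1.6, -0.1, -1.0]
opening: 0.0467
grip_force: 19.9
```

```bash
python3 - <<'E'
from h import *
s=observe(); print(s['tool_pos'],s['opening'],s['contact_force'])
look('scene');look('side')
for n in('scene','side'):
    X,ok,im=cloud(n)
    k=ok&(np.hypot(X[...,0]-s['tool_pos'][0],X[...,1]-s['tool_pos'][1])<.035)&(X[...,2]<s['tool_pos'][2]+.05)&(X[...,2]>.1); q=X[k]
    print(n,'underside',np.percentile(q[:,2],[0,1,2]))
    for z in(-.042,-.03,-.02):
        p=q[abs(q[:,2]-s['tool_pos'][2]-z)<.006]
        if len(p): print(p.mean(0),p.min(0),p.max(0))
E
```

```text
[0.54531442 0.42800831 0.25740394] 0.04668106407510066 [ 1.55962847 -0.10605618 -1.04111824]
scene underside [0.20964269 0.21276014 0.21364636]
[0.5266456  0.43443603 0.21690538] [0.51713045 0.40274556 0.20964269] [0.55380215 0.45332441 0.22139667]
[0.52949237 0.43370254 0.22698678] [0.51751837 0.40406711 0.22141067] [0.55653249 0.4528415  0.23329331]
[0.5307708  0.43265847 0.23728229] [0.52256498 0.40770925 0.23140617] [0.55100153 0.44815759 0.24324865]
side underside [0.2104531  0.21309591 0.21435303]
[0.53502284 0.40997741 0.21669408] [0.51809491 0.39990308 0.2104531 ] [0.5627637  0.43534584 0.22140083]
[0.53696494 0.41235738 0.2269382 ] [0.51908718 0.39941409 0.22141004] [0.567811   0.43810852 0.23335239]
[0.53755    0.41421643 0.23735304] [0.52224016 0.40336738 0.2314264 ] [0.56435512 0.43629564 0.2433639 ]
```

Call:
step_arm([
  [0.6,-0.015,0,0,0],
  [0.6,-0.045,0,0,0],
  [0.6,-0.08,-0.002,0,0],
  [0.6,-0.12,-0.003,0,0],
  [0.6,-0.16,-0.004,0,0],
  [0.6,-0.2,-0.005,0,0],
  [0.6,-0.24,-0.006,0,0],
  [0.6,-0.28,-0.007,0,0],
  [0.6,-0.31,-0.007,0,0],
  [0.6,-0.335,-0.007,0,0],
  [0.6,-0.35,-0.007,0,0],
  [0.6,-0.355,-0.007,0,0],
  [0.6,-0.355,-0.007,0,0],
])

```text
time: 14.62
tool_pos: [0.5378, 0.0729, 0.2555]
tool_rot: [-3.141, -0.0, 1.571]
contact_force: [0.4, -0.1, -1.1]
opening: 0.0472
grip_force: 19.9
```

```bash
python3 - <<'E'
from h import *
from scipy.optimize import least_squares
np.set_printoptions(precision=4,suppress=True)
s=observe(); T=s['tool_pos']; print(T,s['tool_rot'],s['opening'])
look('scene');look('side')
for n in('scene','side'):
    X,ok,im=cloud(n)
    def fit(c,z0,z1,r):
        p=X[ok&(np.hypot(X[...,0]-c[0],X[...,1]-c[1])<.045)&(X[...,2]>z0)&(X[...,2]<z1)]
        return len(p),least_squares(lambda q:np.hypot(p[:,0]-q[0],p[:,1]-q[1])-r,p.mean(0)[:2],loss='soft_l1',f_scale=.002).x
    print(n,'rim',fit((.538,.0725),.06,.103,.032),'mill base',fit(T[:2],T[2]-.038,T[2]-.026,.0255))
    k=X[ok&(np.hypot(X[...,0]-T[0],X[...,1]-T[1])<.04)&(X[...,2]>.15)]; print(np.percentile(k[:,2],[0,1]))
E
```

```text
[0.5378 0.0729 0.2555] [-3.1413 -0.0003  1.5706] 0.04724740819044442
scene rim (890, array([0.5389, 0.0715])) mill base (189, array([0.539 , 0.0701]))
[0.2096 0.2146]
side rim (1507, array([0.5393, 0.0729])) mill base (349, array([0.539 , 0.0745]))
[0.2107 0.2173]
```

Mill and rim are centred to about 1 mm. Lowering.

Call:
step_arm([
  [0.6,0,0,0.02,0],
  [0.6,0,0,0.045,0],
  [0.6,0,0,0.065,0],
  [0.6,0,0,0.08,0],
  [0.6,0,0,0.088,0],
  [0.6,0,0,0.092,0],
  [0.6,0,0,0.093,0],
  [0.6,0,0,0.093,0],
  [0.6,0,0,0.093,0],
  [0.6,0,0,0.093,0],
])

```text
time: 15.98
tool_pos: [0.5381, 0.0727, 0.163]
tool_rot: [3.141, 0.0, 1.571]
contact_force: [-0.2, -0.1, -1.3]
opening: 0.0467
grip_force: 19.9
```

```bash
python3 - <<'E'
from h import *
s=observe(); print(s['time'],s['tool_pos'],s['tool_rot'],s['opening'],s['contact_force'])
a=look('scene')['img'][180:360,220:460];b=look('side')['img'][190:370,230:470]
save('f.png',cv2.resize(np.vstack([a,b]),None,fx=1.66,fy=1.66,interpolation=cv2.INTER_CUBIC))
for n in('scene','side'):
    X,ok,im=cloud(n); im=im.astype(int); T=s['tool_pos']
    k=ok&(np.hypot(X[...,0]-T[0],X[...,1]-T[1])<.035)&(X[...,2]>.09)&(im[...,0]-im[...,2]>50); print(n,np.percentile(X[k][:,2],[0,1,3,10]))
E
```

```text
15.975 [0.53806112 0.07268673 0.16300082] [3.14101786e+00 1.37877868e-05 1.57072884e+00] 0.04674791388961018 [-0.17797678 -0.1378805  -1.30901891]
scene [0.09622778 0.10014552 0.11976486 0.12482752]
side [0.09104359 0.12419388 0.12759673 0.13076784]
```

View pics/f.png

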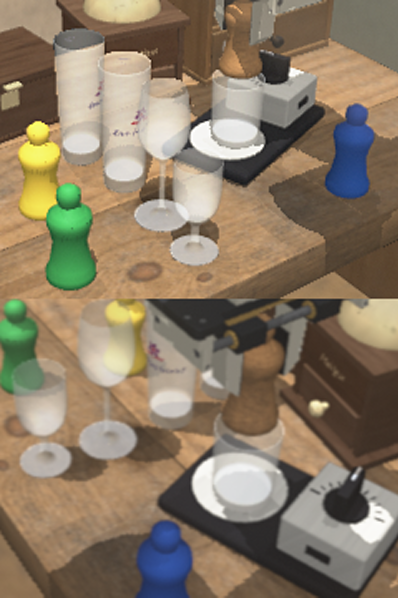

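The mill hangs upright over the tumbler's mouth at about (240,60) in the upper picture and (250,390) in the lower one. Its underside is about 11 mm above the rim, and the row and tumbler haven't moved. Handing in.

```bash
python3 -c "
from cell import *
print(hand_in())"
```

```text
the job is handed in; nothing more can be done
None
```

The job is handed in, with no verdict returned: the dial measures 1.50 rad (mark 5), and the gripper holds the wooden mill still and upright, centred to about 1 mm, about 11 mm above the tumbler's rim; the tumbler and the row are still standing in place.

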